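Cock and fire the bench pin driver

ROBOT

A 6-joint arm with a two-finger parallel gripper is mounted at the origin on the work surface; the furniture and walls round the work are solid. World frame = base frame: x ahead of the robot, y to its left, z up, the work surface at z = 0. Lengths are in mm, angles in rad, forces in N, time in s.
With the tool pointing down it reaches from about 350 to 875 mm from the base axis. Payload 4.2 kg.
Tool frame: the origin (TCP) lies midway between the tips of the shut fingers; the grasp point (between the pads) lies 19 mm behind it (arm.tcp_to_grasp is the distance from the TCP to the grasp point, in mm); z points along the fingers, y is the line along which they close (so a half turn about z gives the same grasp; the last joint's range is limited). The gripper opens to 85 mm and grips with 20 to 120 N. Pads are 22 mm wide; open, the fingers measure 114 mm over their backs; the gripper's body (76 mm by 85 mm) begins 54 mm behind the grasp point. The pads swing forward as they close: fully open they stand 13 mm farther back than shut.
Start: joints at [1.378, 0.385, 0.008, 0, -1.194, -0.259], TCP at [272.832, 562.283, 231.312] pointing down, gripper open.
Joint ranges: [-3.14, 3.14], [-1.21, 2.06], [-1.07, 1.41], [-3.16, 2.05], [-2.99, -0.16], [-3.1, 3.1]. Speed limits (rad/s): [2.79, 2.79, 3.14, 3.14, 3.14, 3.14].

INTERFACE

Orientations are given as a unit quaternion [x, y, z, w].
In Python, from bench import arm, imaging, job, models gives the robot as it stands.
- The arm moves only by the tool arm_command, never from a script. Its argument "rows" is a list of rows, each an object with "grip": the opening, from 0 (shut) to 1 (fully open); "linear": the shift along the tool's x, y, z in mm, a list of three; "rot": the turn, a rotation vector about the tool's x, y, z in rad, a list of three. In form: [{"grip": grip, "linear": [tx, ty, tz], "rot": [rx, ry, rz]}, ...]. A call has 1 to 10 rows; each row is the pose to reach, as a shift and turn from the pose commanded when the call began, along the tool's axes at that moment; what a row does not reach only later rows make up. A row lasts 1/8 s, in which the tool goes at most 62.5 mm and 10.7 degrees, less where a joint would pass 70% of its speed; a pose out of reach is approached as far as the arm can. A call with a gripper value outside its range is refused whole. The fingers move at their own pace and stop on an object; the grip force is fixed at half the most. Time passes only in rows, so rows that repeat a pose let the fingers close. It gives the time, the measured TCP pose, the force, the opening and the grip force at its end, in the units of the state.
- arm.read_state(): the state, without advancing time (a new reading comes with each control period).
- imaging.get_image(name): name is "scene" or "top" or "wrist"; returns a dict with "frame" (480x640x3 uint8, red, green, blue), "fx", "fy", "cx", "cy" (pixels), "extrinsics" (4x4, takes a point from world to camera coordinates); the wrist camera has in their place "T_tool_cam" (4x4, takes a point from camera to tool coordinates, whose origin is the TCP and whose axes are the flange's). Camera axes: x right, y down, z forward; pixel columns grow to the right and rows downward; lengths in mm; the calibration is good to about 2 mm. The wrist camera is an equidistant fisheye: a pixel r from the principal point sees the ray r / f radians off the axis. A picture is of the moment at which its call begins: read the wrist's pose just before it. There is no depth.
- job.job_done(): hands the job in; it is judged then, once.
Trained networks look in a picture, given as the dict that the camera call returned (one of the last four; its "shot" number tells which), for a name from the list of things; names that differ only in an ending like _2 or _b are one class to them, and where a whole thing is asked for, a point or a joint stands for the part that bears it (a point fixed in the world has none). Each returns a list of dicts, best first, with "score" (0 to 1); they miss things now and then, are a little off and sometimes report something else, mostly with a low value. They report only what shows in the picture. A call takes as long as a camera call.
- models.spot_in(picture, query): "rect" ([left, top, right, bottom] in pixels, round what is visible of it).
- models.tip_of(picture, query): "pixel" ([column, row] in pixels: a listed point, or the origin of a listed thing).
The state is a dict: "clock": time; "joints": joint angles; "joint_vel": joint speeds; "joint_efforts": joint torques, N m; "position": TCP position; "ee_rot": TCP orientation; "contact_force": force on the tool from outside, world axes, zero at the start; "wrist_torque": the same for the moment, N m; "gripper_width": finger opening in mm; "grasp_force": force on a finger pad.
Only numpy, scipy, OpenCV 4.12 (cv2) and the standard library are available. Lean on these libraries where they do the work, as an engineer would, in place of code of your own. Each camera call takes 0.05 s, during which the arm holds its last target. There are 200 camera calls.

TASK

Drive the brass pin home in the balsa block with the bench pin driver: draw its red knob back until the sear catches and holds it cocked, easing off before you haul it hard against the rear buffer, and let go of it. Then press the yellow trip button to fire it, so that the pin goes fully home. Leave the paint pots and the eraser where they are.

Things in the scene. Friction and masses are not known exactly. Their poses are not given: they have to be found in the camera images.
- driver: Blue spring pin driver, fixed to the table. Origin: underside of its bed. x axis: along the striker, from the rear (-x) to the nose, pin and balsa block (+x); z up. Housing x -112 to +40 mm, 44 mm wide, roof at z 50 mm with a slot for the knob's stem. Round pod (34 mm across, top z 52 mm) at x -57, y +46 mm. Bed 8 mm thick, x -116 to +106 mm. The wall behind the block reaches z 50 mm.
- knob_grip (a point): Point on the axis of the red knob, 70 mm above the table. The knob is an upright cylinder 18 mm in diameter, z 54 to 84 mm, on a thin stem; it slides with the striker along the driver's x axis. At rest it stands at driver x +10, y 0 mm; it is drawn back towards -x. Fingertips must stay above the housing's roof (z 50 mm).
- striker: Steel striker rod with the knob. Frame: the driver's at rest; moves to -x as drawn. Spring: 0.24 N per mm of draw, slack at rest. The sear catches at a draw of 32 to 54 mm, differing each time (a hidden sleeve is adjustable). From about 17 mm before the catch a ramp sinks the sear and the trip button 6 mm (2 to 4 N more pull at first); at the catch both spring up. Let go, it then stays there.
- buffer: Rubber buffer hidden at the rear of the housing. The striker meets it 2 mm past the catch, wherever the catch is; it then resists with 5 N more for each further mm. Over 11 N on it is hauled too hard. Its frame is the driver's and moves towards -x as it is squeezed. If the knob, eased forward some 4 mm from the buffer (more at the hand if the arm has given), no longer pulls, the sear holds it.
- trip_top (a point): Centre of the top of the yellow trip button: a cap 24 mm in diameter on the round pod, top 64 mm above the table when up. It moves straight down at most 9 mm; about 6.5 mm down releases the cocked striker. Needs about 5 to 7 N when cocked. It springs back up.
- trip (a joint): How far the trip button is pressed, in m: 0 up, 0.009 fully down.
- pin (a joint): How far the brass pin (head 9 mm across, at the nose, on the striker's axis 34 mm above the table) has gone into the balsa block, in m: 0 at the start (standing about 8 mm proud), 0.0085 fully home. It takes 6 N to move; one shot from the catch drives it home.
- paint_terracotta: Loose paint pot with terracotta band and white lid, 38 mm across, 34 mm high. Origin: centre of its underside. Leave it alone.
- paint_violet: Loose paint pot with violet band and white lid, 38 mm across, 34 mm high. Origin: centre of its underside. Leave it alone.
- eraser: Loose white eraser in a blue sleeve, 20 x 43 x 12 mm, lying flat. Origin: centre of its underside. Leave it alone.

How it is judged (in metres and radians):
On the way, in this order (a step that is already met when the one before it is completed fails the run):
1. the striker is drawn back and held cocked by the sear, with the robot's hand off it (x of knob_grip in the frame of driver below -0.018 m and contact force between each of the arm, the fingers and striker below 0.1 N), for 0.3 s.
2. the striker is fired and the pin is driven home (value of joint pin above 0.0065 m and x of knob_grip in the frame of driver above 0.004 m), for 0.1 s.
At the end, for the whole second after the job is handed in: the pin is home (at least 6.5 of its 8.5 mm in), the striker is back at rest (within 6 mm) and the trip button is up (within 2 mm) (all of step 2 and value of joint trip below 0.002 m); the robot touches nothing.
It fails at once if the striker is hauled against the rear buffer with more than 11 N (contact force between buffer and striker above 11 N).
It fails at once if a paint pot or the eraser is moved more than 15 mm (distance of any of paint_terracotta, paint_violet, eraser from where it was at the start of the episode above 0.015 m).
It also fails if it takes over 56 s, if anything falls off the work surface, if the arm or the gripper's body presses on something with over 40 N, if the wrist force passes 120 N, or if a joint passes its speed limit or range.

## Working session

There is one attempt and no reset: what is moved stays moved. The work goes in short steps, Python scripts to look and compute and a tool call to move; the robot and the scene stay as the last step left them, time stands still between calls to the robot, and variables do not carry over. Pictures are saved under pics/ and viewed, at most 10 in all, crops included, and the job is handed in when it is done.

Besides the shell and the picture viewer there is one more tool, called after "Call:" by a JSON object that holds its "method" and its "body", one argument or row to a line. arm_command: Moves the arm, as the interface text tells. Its arguments: {"type":"object","properties":{"rows":{"type":"array"}},"required":["rows"]}

```bash
mkdir -p pics; cat > h.py <<'E'
import numpy as np, cv2
from bench import arm, imaging, job, models
from scipy.spatial.transform import Rotation as R
def ray(p,px):
    E=np.array(p["extrinsics"]);d=np.array([(px[0]-p["cx"])/p["fx"],(px[1]-p["cy"])/p["fy"],1])
    return -E[:3,:3].T@E[:3,3],E[:3,:3].T@d
def atz(p,px,z):
    c,d=ray(p,px);return c+d*(z-c[2])/d[2]
def tri(a,b):
    A=np.zeros((3,3));v=np.zeros(3)
    for c,d in (a,b):
        d=d/np.linalg.norm(d);M=np.eye(3)-np.outer(d,d);A+=M;v+=M@c
    return np.linalg.solve(A,v)
def totool(s,w):  # world displacement -> tool axes
    return R.from_quat(s["ee_rot"]).inv().apply(w)
E
python3 - <<'E'
from h import *
np.set_printoptions(precision=1,suppress=True)
s=arm.read_state();print(s,arm.tcp_to_grasp)
P={n:imaging.get_image(n) for n in("top","scene")}
Z=dict(driver=0,knob_grip=70,trip_top=64,pin=34,paint_terracotta=0,paint_violet=0,eraser=0)
for q in Z:
    rs=[]
    for n,p in P.items():
        for t in models.tip_of(p,q)[:2]:
            print(q,n,t["score"],np.array(t["pixel"]),atz(p,t["pixel"],Z[q]))
            rs.append((n,ray(p,t["pixel"])))
    a=[r for n,r in rs if n=="top"][:1];b=[r for n,r in rs if n=="scene"][:1]
    if a and b: print("   tri",tri(a[0],b[0]))
for n,p in P.items(): cv2.imwrite(f"pics/{n}0.png",p["frame"][:,:,::-1])
E
```

```text
{'clock': 0.0, 'joints': array([ 1.4,  0.4,  0. , -0. , -1.2, -0.3]), 'joint_vel': array([ 0.,  0., -0., -0., -0.,  0.]), 'joint_efforts': array([ -0. , -39.2,  18.8,   4.2,  -0. ,   0. ]), 'position': array([272.6, 561.8, 230.2]), 'ee_rot': array([ 1. , -0.2, -0. ,  0. ]), 'contact_force': array([-0.3,  0.7, -0.6]), 'wrist_torque': array([-0. ,  0.1, -0. ]), 'grasp_force': 0.0, 'gripper_width': 85.41181381568104} 18.700000000000003
driver top 0.66 [309.2 258. ] [ 486.2 -148.     0. ]
driver scene 0.87 [312.  291.4] [ 491.1 -148.5    0. ]
   tri [ 487.3 -147.     2.8]
knob_grip top 0.73 [302.6 259.7] [ 477.  -141.9   70. ]
knob_grip scene 0.61 [316.7 264.5] [ 474.7 -144.9   70. ]
   tri [ 475.5 -143.1   70.9]
trip_top top 0.81 [345.8 222.3] [ 531.1 -201.1   64. ]
trip_top scene 0.73 [315.2 232.7] [ 544.3 -220.9   64. ]
trip_top scene 0.66 [313.4 294.9] [433.8 -89.6  64. ]
   tri [ 527.7 -201.3   81.4]Traceback (most recent call last):
  File "<stdin>", line 9, in <module>
ValueError: it knows: buffer, driver, eraser, knob_grip, paint_terracotta, paint_violet, striker, trip_top
```

```bash
python3 - <<'E'
from h import *
np.set_printoptions(precision=1,suppress=True)
P={n:imaging.get_image(n) for n in("top","scene")}
for q,z in dict(driver=0,knob_grip=70,trip_top=64,paint_terracotta=0,paint_violet=0,eraser=0).items():
    for n,p in P.items():
        for t in models.tip_of(p,q)[:2]: print(q,n,t["score"],np.array(t["pixel"]),atz(p,t["pixel"],z))
p=P["top"];print(p["fx"],p["cx"],p["cy"])
for n,p in P.items(): cv2.imwrite(f"pics/{n}0.png",p["frame"][:,:,::-1])
f=P["top"]["frame"];cv2.imwrite("pics/crop0.png",cv2.resize(f[180:330,230:430],None,fx=4,fy=4,interpolation=cv2.INTER_CUBIC)[:,:,::-1])
E
```

```text
driver top 0.65 [307.1 257.7] [ 486.6 -144.8    0. ]
driver scene 0.89 [313.9 294. ] [ 483.9 -145.4    0. ]
knob_grip top 0.95 [303.3 258.8] [ 478.2 -142.9   70. ]
knob_grip scene 0.79 [315.8 264.7] [ 475.5 -143.5   70. ]
trip_top top 0.54 [344.3 223.7] [ 529.1 -199.    64. ]
trip_top scene 0.47 [314.3 236.4] [ 537.6 -210.8   64. ]
paint_terracotta top 0.86 [341.9 310.3] [ 409.2 -198.     0. ]
paint_terracotta scene 0.57 [369.4 293.3] [ 410.1 -208.     0. ]
paint_violet top 0.66 [354.5 280. ] [ 454.3 -216.2    0. ]
paint_violet scene 0.63 [354.9 280.3] [ 451.  -220.3    0. ]
eraser top 0.79 [391.1 259.5] [ 485.8 -270.5    0. ]
eraser scene 0.43 [356.4 261.4] [ 482.6 -266.8    0. ]
eraser scene 0.36 [317.3 235.4] [ 597.9 -286.6    0. ]
601.8803184848819 319.4232494674062 232.95063313185008
```

View pics/crop0.png

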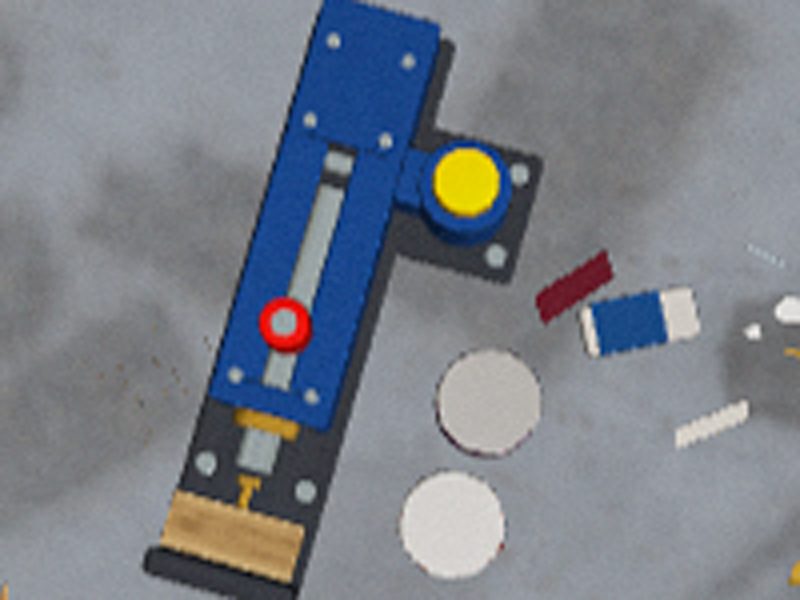

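View pics/scene0.png

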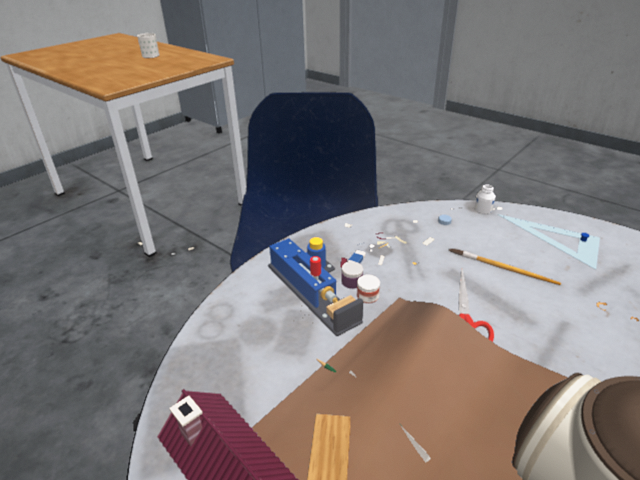

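The crop shows the red knob top at about pixel (301, 261) and the yellow button at (347, 225.5). The nose points down and to the left, with the housing edge tilted about 15°. The scene view agrees, and the pots and eraser are on the button side.

```bash
cat >> h.py <<'E'
def plan(w,ydir):
    """tool shift & z-turn to put TCP at w with tool y along +-ydir, pointing down"""
    s=arm.read_state();r=R.from_quat(s["ee_rot"]);x,y,z=r.as_matrix().T
    print("pos",s["position"],"lin",r.inv().apply(np.array(w)-s["position"]),"axes",x,y,z)
    for sg in(1,-1):
        Y=sg*np.array([*ydir,0]);Z=np.array([0,0,-1.]);T=np.array([np.cross(Y,Z),Y,Z]).T
        print(" rot",(r.inv()*R.from_matrix(T)).as_rotvec())
E
python3 - <<'E'
from h import *
np.set_printoptions(precision=3,suppress=True)
p=imaging.get_image("top");f=p["frame"].astype(int)
def cen(m,box):
    m=m.astype(np.uint8);k=np.zeros_like(m);k[box[1]:box[3],box[0]:box[2]]=1
    c=max(cv2.findContours(m*k,cv2.RETR_EXTERNAL,cv2.CHAIN_APPROX_NONE)[0],key=cv2.contourArea);return cv2.minEnclosingCircle(c)
r,g,b=f[...,0],f[...,1],f[...,2]
kc=cen((r>150)&(g<110)&(b<110),(280,240,330,280));bc=cen((r>150)&(g>130)&(b<110),(330,205,365,245))
K=atz(p,kc[0],82);B=atz(p,bc[0],64)
print(kc,bc,K,B)
d=B-K;yaw=np.arctan2(d[1],d[0])-np.arctan2(46,-67)
e=[atz(p,(230+a/4,180+c/4),50)for a,c in((322,5),(212,400))];e=e[1]-e[0]
print("dist",np.hypot(*d[:2]),"want",np.hypot(67,46),"yaw",np.degrees(yaw),"edge yaw",np.degrees(np.arctan2(e[1],e[0])))
print(arm.read_state()["joints"])
plan([K[0],K[1],130],e[:2]/np.linalg.norm(e[:2]))
E
```

```text
((300.80950927734375, 260.23809814453125), 6.410490036010742) ((346.2843017578125, 224.9803924560547), 8.300995826721191) [ 475.092 -140.144   82.   ] [ 527.291 -201.849   64.   ]
dist 80.82172056677291 want 81.27115109311545 yaw -195.29859033296466 edge yaw 165.8306403409213
[ 1.378  0.385  0.008 -0.    -1.194 -0.259]
pos [272.818 562.289 231.298] lin [488.648 543.642 101.316] axes [ 0.9   -0.437 -0.   ] [-0.437 -0.9    0.   ] [-0. -0. -1.]
 rot [ 0.    -0.     1.366]
 rot [ 0.     0.    -1.775]
```

Call:
{"method": "arm_command", "body": {
  "rows": [
    {"grip": 0.5,"linear": [55,61,0],"rot": [0,0,0.15]},
    {"grip": 0.5,"linear": [85,95,0],"rot": [0,0,0.3]},
    {"grip": 0.5,"linear": [125,140,0],"rot": [0,0,0.45]},
    {"grip": 0.5,"linear": [165,185,0],"rot": [0,0,0.6]},
    {"grip": 0.5,"linear": [205,230,0],"rot": [0,0,0.75]},
    {"grip": 0.5,"linear": [245,275,0],"rot": [0,0,0.9]},
    {"grip": 0.5,"linear": [285,320,0],"rot": [0,0,1.05]},
    {"grip": 0.5,"linear": [325,365,0],"rot": [0,0,1.2]},
    {"grip": 0.5,"linear": [365,407,0],"rot": [0,0,1.35]},
    {"grip": 0.5,"linear": [400,445,0],"rot": [0,0,1.366]}
  ]
}}

```text
clock: 2.4
position: [438.8, -14.7, 231.8]
ee_rot: [-0.614, 0.789, -0.0, 0.001]
contact_force: [1.0, 0.5, -0.3]
gripper_width: 42.7
grasp_force: 0.0
```

```bash
python3 - <<'E'
from h import *
np.set_printoptions(precision=3,suppress=True)
print(arm.read_state()["joints"])
plan([475.5,-141,130],[np.cos(np.radians(165.2)),np.sin(np.radians(165.2))])
E
```

```text
[ 0.339  0.061 -0.419  0.    -1.089 -0.588]
pos [438.811 -14.679 231.817] lin [113.47  -66.519 101.831] axes [-0.246 -0.969 -0.001] [-0.969  0.246 -0.001] [ 0.001  0.    -1.   ]
 rot [-0.001  0.001  0.01 ]
 rot [-0.001 -0.002 -3.132]
```

Call:
{"method": "arm_command", "body": {
  "rows": [
    {"grip": 0.5,"linear": [40,-22,20],"rot": [0,0,0.01]},
    {"grip": 0.5,"linear": [80,-45,50],"rot": [0,0,0.01]},
    {"grip": 0.5,"linear": [113,-66,90],"rot": [0,0,0.01]},
    {"grip": 0.5,"linear": [113,-66,100],"rot": [0,0,0.01]},
    {"grip": 0.5,"linear": [113,-66,100],"rot": [0,0,0.01]},
    {"grip": 0.5,"linear": [113,-66,100],"rot": [0,0,0.01]}
  ]
}}

```text
clock: 3.15
position: [475.6, -137.7, 132.7]
ee_rot: [-0.611, 0.791, -0.001, 0.001]
contact_force: [0.3, 0.8, 0.3]
gripper_width: 42.5
grasp_force: 0.0
```

```bash
python3 - <<'E'
from h import *
np.set_printoptions(precision=3,suppress=True)
s=arm.read_state();p=imaging.get_image("wrist")
print(s["joints"],s["position"],{k:v for k,v in p.items() if k!="frame"})
T=np.array(p["T_tool_cam"]);Rt=R.from_quat(s["ee_rot"]).as_matrix()
f=p.get("fx")
def wz(px,z):
    v=np.array([(px[0]-p["cx"])/p["fx"],(px[1]-p["cy"])/p["fy"]]);th=np.linalg.norm(v)
    d=np.array([*(v/th*np.sin(th)),np.cos(th)])
    c=Rt@T[:3,3]+s["position"];d=Rt@T[:3,:3]@d
    return c+d*(z-c[2])/d[2]
for q,z in(("knob_grip",70),("trip_top",64)):
    for t in models.tip_of(p,q)[:2]: print(q,t["score"],t["pixel"],wz(t["pixel"],z))
fr=p["frame"].astype(int);r,g,b=fr[...,0],fr[...,1],fr[...,2]
for nm,m,z in(("red",(r>150)&(g<110)&(b<110),84),("yel",(r>150)&(g>130)&(b<110),64)):
    n,l,st,ce=cv2.connectedComponentsWithStats(m.astype(np.uint8))
    if n>1:
        i=1+np.argmax(st[1:,4]);print(nm,st[i],ce[i],wz(ce[i],z))
plan([475.5,-141,58],[np.cos(np.radians(165.2)),np.sin(np.radians(165.2))])
cv2.imwrite("pics/w1.png",p["frame"][:,:,::-1])
E
```

```text
[ 0.047  0.265 -0.446  0.    -0.857 -0.303] [ 475.605 -137.664  132.715] {'fx': 371.64829954431775, 'fy': 371.64829954431775, 'cx': 316.84532621453485, 'cy': 242.91071165863386, 'T_tool_cam': array([[  -0.   ,   -0.956,   -0.293,   75.369],
       [   1.   ,   -0.   ,   -0.   ,   -0.038],
       [   0.   ,   -0.293,    0.956, -141.996],
       [   0.   ,    0.   ,    0.   ,    1.   ]]), 'shot': 6}
knob_grip 0.73 [316.2, 255.1] [ 474.963 -142.737   70.   ]
trip_top 0.85 [200.2, 174.4] [ 528.769 -205.968   64.   ]
red [ 531   25   71   79 1589] [562.894  59.111] [ 303.454 -226.682   84.   ]
yel [ 185  158   37   39 1103] [203.581 176.83 ] [ 527.188 -203.985   64.   ]
pos [ 475.458 -137.632  132.632] lin [ 3.303 -0.692 74.631] axes [-0.253 -0.968 -0.001] [-0.968  0.253 -0.003] [ 0.003  0.    -1.   ]
 rot [-0.003  0.001  0.003]
 rot [-0.001 -0.004 -3.139]
```

View pics/w1.png

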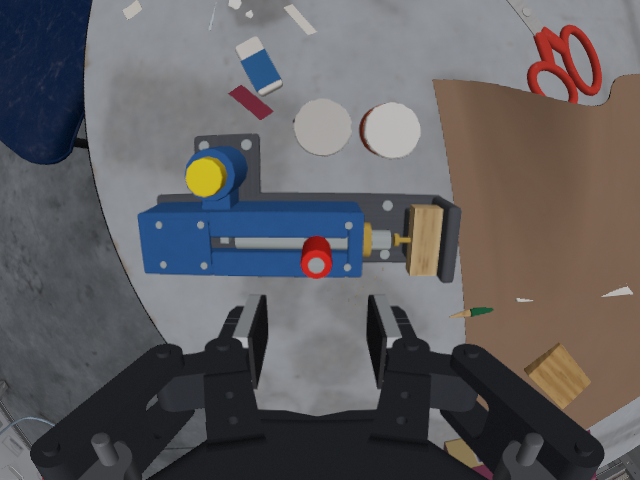

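The wrist view shows the knob top at (316, 265), centred between the fingers. The housing runs horizontally with the nose to the right, which is tool +y, so drawing the knob is tool −y. I'll descend straddling the knob.

Call:
{"method": "arm_command", "body": {
  "rows": [
    {"grip": 0.5,"linear": [4,0,0],"rot": [0,0,0]},
    {"grip": 0.5,"linear": [4,0,20],"rot": [0,0,0]},
    {"grip": 0.5,"linear": [4,0,40],"rot": [0,0,0]},
    {"grip": 0.5,"linear": [4,0,60],"rot": [0,0,0]},
    {"grip": 0.5,"linear": [4,0,72],"rot": [0,0,0]},
    {"grip": 0.5,"linear": [4,0,72],"rot": [0,0,0]},
    {"grip": 0.5,"linear": [4,0,72],"rot": [0,0,0]},
    {"grip": 0.5,"linear": [4,0,72],"rot": [0,0,0]}
  ]
}}

```text
clock: 4.3
position: [474.3, -142.3, 60.1]
ee_rot: [-0.611, 0.792, -0.001, 0.001]
contact_force: [-0.3, 0.3, -0.2]
gripper_width: 42.9
grasp_force: 0.0
```

Call:
{"method": "arm_command", "body": {
  "rows": [
    {"grip": 0.5,"linear": [0,-4,0],"rot": [0,0,0]},
    {"grip": 0.5,"linear": [0,-8,0],"rot": [0,0,0]},
    {"grip": 0.5,"linear": [0,-8,0],"rot": [0,0,0]},
    {"grip": 0.5,"linear": [0,-8,0],"rot": [0,0,0]}
  ]
}}

```text
clock: 4.8
position: [481.4, -144.3, 59.2]
ee_rot: [-0.611, 0.792, 0.0, -0.0]
contact_force: [-0.4, -0.0, 0.3]
gripper_width: 42.6
grasp_force: 0.0
```

Call:
{"method": "arm_command", "body": {
  "rows": [
    {"grip": 0.5,"linear": [0,-4,0],"rot": [0,0,0]},
    {"grip": 0.5,"linear": [0,-8,0],"rot": [0,0,0]},
    {"grip": 0.5,"linear": [0,-12,0],"rot": [0,0,0]},
    {"grip": 0.5,"linear": [0,-16,0],"rot": [0,0,0]},
    {"grip": 0.5,"linear": [0,-16,0],"rot": [0,0,0]},
    {"grip": 0.5,"linear": [0,-16,0],"rot": [0,0,0]}
  ]
}}

```text
clock: 5.55
position: [496.6, -148.4, 59.2]
ee_rot: [-0.611, 0.792, 0.0, -0.0]
contact_force: [-1.8, -0.2, 1.4]
gripper_width: 42.9
grasp_force: 1.1
```

Call:
{"method": "arm_command", "body": {
  "rows": [
    {"grip": 0.5,"linear": [0,-4,0],"rot": [0,0,0]},
    {"grip": 0.5,"linear": [0,-8,0],"rot": [0,0,0]},
    {"grip": 0.5,"linear": [0,-8,0],"rot": [0,0,0]},
    {"grip": 0.5,"linear": [0,-8,0],"rot": [0,0,0]}
  ]
}}

```text
clock: 6.05
position: [504.3, -150.4, 59.2]
ee_rot: [-0.611, 0.792, 0.0, -0.0]
contact_force: [-3.6, 0.5, 1.5]
gripper_width: 42.7
grasp_force: 2.0
```

Call:
{"method": "arm_command", "body": {
  "rows": [
    {"grip": 0.5,"linear": [0,-4,0],"rot": [0,0,0]},
    {"grip": 0.5,"linear": [0,-8,0],"rot": [0,0,0]},
    {"grip": 0.5,"linear": [0,-8,0],"rot": [0,0,0]},
    {"grip": 0.5,"linear": [0,-8,0],"rot": [0,0,0]}
  ]
}}

```text
clock: 6.55
position: [511.3, -152.4, 59.1]
ee_rot: [-0.611, 0.792, 0.001, -0.001]
contact_force: [-4.7, 2.1, 3.8]
gripper_width: 42.7
grasp_force: 2.9
```

```bash
cat >> h.py <<'E'
def look():
    np.set_printoptions(precision=2,suppress=True)
    D=np.array([.967,-.2555])
    for n in range(3):
        s=arm.read_state();p=imaging.get_image(["scene","top","wrist"][n]);fr=p["frame"].astype(int);r,g,b=fr[...,0],fr[...,1],fr[...,2]
        box=[(295,225,335,320),(280,200,365,280),(80,80,420,320)][n]
        M=np.zeros(r.shape,bool);M[box[1]:box[3],box[0]:box[2]]=1
        o=[]
        for m in((r>150)&(g>130)&(b<110),(r>140)&(g<90)&(b<90)):
            k,l,st,ce=cv2.connectedComponentsWithStats((m&M).astype(np.uint8));i=1+np.argmax(st[1:,4]) if k>1 else 0
            o+=[st[i],ce[i]]
        print(["scene","top","wrist"][n],*o,"pull",-s["contact_force"][:2]@D,"along",(s["position"][:2]-[474.3,-142.3])@D)
E
python3 -c "
from h import *
look()"
```

```text
scene [322 286  11   7  35] [326.34 288.91] [302 250   3   5  12] [303.17 252.42] pull 5.121178577047429 along 38.38988969322367
top [339 217  16  17 202] [346.6  225.22] [     0      0    640    480 307200] [319.5 239.5] pull 5.3314862508191 along 38.35049989524183
wrist [ 213  180   58   61 2689] [242.07 210.66] [351 299  13  21 129] [357.24 312.26] pull 5.760891034882152 along 38.37292346899485
```

Call:
{"method": "arm_command", "body": {
  "rows": [
    {"grip": 0.5,"linear": [0,-2,0],"rot": [0,0,0]},
    {"grip": 0.5,"linear": [0,-3,0],"rot": [0,0,0]},
    {"grip": 0.5,"linear": [0,-3,0],"rot": [0,0,0]},
    {"grip": 0.5,"linear": [0,-3,0],"rot": [0,0,0]}
  ]
}}

```text
clock: 7.2
position: [513.9, -153.1, 59.1]
ee_rot: [-0.61, 0.792, 0.001, -0.001]
contact_force: [-5.6, 2.3, 3.0]
gripper_width: 42.8
grasp_force: 3.2
```

Call:
{"method": "arm_command", "body": {
  "rows": [
    {"grip": 0.5,"linear": [0,-2,0],"rot": [0,0,0]},
    {"grip": 0.5,"linear": [0,-3,0],"rot": [0,0,0]},
    {"grip": 0.5,"linear": [0,-3,0],"rot": [0,0,0]},
    {"grip": 0.5,"linear": [0,-3,0],"rot": [0,0,0]}
  ]
}}

```text
clock: 7.7
position: [516.5, -153.8, 59.1]
ee_rot: [-0.61, 0.792, 0.001, -0.001]
contact_force: [-6.8, 2.3, 4.6]
gripper_width: 43.2
grasp_force: 3.6
```

```bash
python3 -c "
from h import *
look()
p=imaging.get_image('wrist');cv2.imwrite('pics/w2.png',p['frame'][:,:,::-1])"
```

```text
scene [322 286  11   7  36] [326.42 288.89] [300 249   3   5  11] [301.36 251.  ] pull 7.166614369394364 along 43.710751006947376
top [339 217  16  17 214] [346.33 224.89] [     0      0    640    480 307200] [319.5 239.5] pull 6.95175909234209 along 43.695883857364514
wrist [ 226  180   59   61 2736] [255.58 210.55] [352 299  12  21 128] [357.45 312.1 ] pull 6.8502932129889 along 43.70100596306613
```

View pics/w2.png

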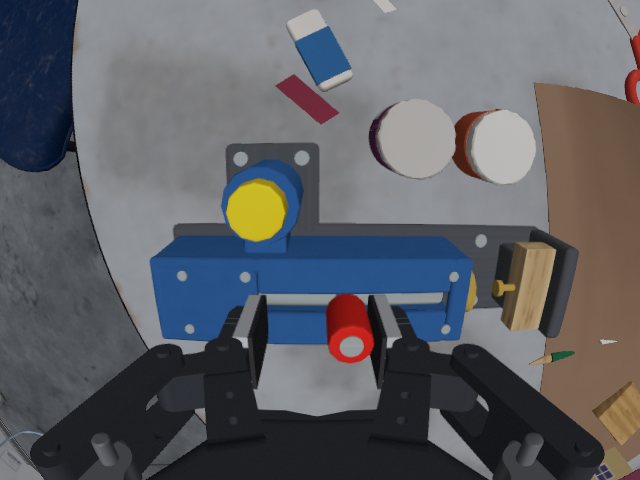

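The view shows the knob against the front pad, the button still up, and the pin still proud. The pull is about 7 N at roughly 31 mm of draw, and I see no sign of the ramp yet.

Call:
{"method": "arm_command", "body": {
  "rows": [
    {"grip": 0.5,"linear": [0,-1,0],"rot": [0,0,0]},
    {"grip": 0.5,"linear": [0,-2,0],"rot": [0,0,0]},
    {"grip": 0.5,"linear": [0,-2,0],"rot": [0,0,0]}
  ]
}}

```text
clock: 8.28
position: [518.2, -154.2, 59.0]
ee_rot: [-0.61, 0.792, 0.002, -0.002]
contact_force: [-6.4, 2.4, 4.9]
gripper_width: 43.0
grasp_force: 3.8
```

Call:
{"method": "arm_command", "body": {
  "rows": [
    {"grip": 0.5,"linear": [0,-1,0],"rot": [0,0,0]},
    {"grip": 0.5,"linear": [0,-2,0],"rot": [0,0,0]},
    {"grip": 0.5,"linear": [0,-2,0],"rot": [0,0,0]}
  ]
}}

```text
clock: 8.65
position: [519.8, -154.7, 59.0]
ee_rot: [-0.61, 0.792, 0.002, -0.002]
contact_force: [-8.1, 2.8, 6.0]
gripper_width: 42.7
grasp_force: 4.1
```

```bash
python3 -c "
from h import *
look()"
```

```text
scene [322 286  11   7  33] [326.3  288.82] [299 247   3   6  13] [300.31 249.85] pull 8.493184497661632 along 47.15271261273033
top [339 217  16  17 213] [346.31 224.92] [     0      0    640    480 307200] [319.5 239.5] pull 7.586747242669012 along 47.13974724350573
wrist [ 235  180   59   61 2764] [264.29 210.54] [352 299  12  21 146] [357.29 311.79] pull 8.79325360125839 along 47.13037755287021
```

Call:
{"method": "arm_command", "body": {
  "rows": [
    {"grip": 0.5,"linear": [0,-1,0],"rot": [0,0,0]},
    {"grip": 0.5,"linear": [0,-2,0],"rot": [0,0,0]},
    {"grip": 0.5,"linear": [0,-2,0],"rot": [0,0,0]}
  ]
}}

```text
clock: 9.18
position: [520.4, -154.9, 58.9]
ee_rot: [-0.61, 0.792, 0.003, -0.003]
contact_force: [-10.5, 5.1, 8.6]
gripper_width: 42.6
grasp_force: 5.5
```

Call:
{"method": "arm_command", "body": {
  "rows": [
    {"grip": 0.5,"linear": [0,-1,0],"rot": [0,0,0]},
    {"grip": 0.5,"linear": [0,-2,0],"rot": [0,0,0]},
    {"grip": 0.5,"linear": [0,-2,0],"rot": [0,0,0]}
  ]
}}

```text
clock: 9.55
position: [521.8, -155.3, 58.9]
ee_rot: [-0.61, 0.792, 0.003, -0.003]
contact_force: [-11.5, 5.2, 8.7]
gripper_width: 42.8
grasp_force: 6.0
```

```bash
python3 -c "
from h import *
look()"
```

```text
scene [323 286  10   7  32] [326.66 288.81] [299 247   3   6  14] [299.86 249.43] pull 12.473552179427452 along 49.255048430580445
top [339 217  16  17 214] [346.29 224.98] [     0      0    640    480 307200] [319.5 239.5] pull 12.028871156934775 along 49.254619025578556
wrist [ 241  180   59   61 2740] [270.16 210.35] [352 296  12  24 155] [357.26 311.11] pull 12.583677612252139 along 49.28660864013257
```

The pull rose about 4 N while the button stayed up, so this is the ramp starting and the catch should be near 50 mm or more of draw.

Call:
{"method": "arm_command", "body": {
  "rows": [
    {"grip": 0.5,"linear": [0,-1,0],"rot": [0,0,0]},
    {"grip": 0.5,"linear": [0,-2,0],"rot": [0,0,0]},
    {"grip": 0.5,"linear": [0,-2,0],"rot": [0,0,0]}
  ]
}}

```text
clock: 10.07
position: [523.3, -155.8, 58.9]
ee_rot: [-0.61, 0.792, 0.004, -0.004]
contact_force: [-11.2, 5.1, 8.3]
gripper_width: 42.5
grasp_force: 6.4
```

```bash
python3 -c "
from h import *
look()"
```

```text
scene [323 286  10   7  31] [326.52 288.81] [298 247   3   5  13] [299.   248.69] pull 12.129291892800797 along 50.85745431398172
top [339 217  16  17 214] [346.32 225.14] [     0      0    640    480 307200] [319.5 239.5] pull 13.940212775408403 along 50.89737171749523
wrist [ 245  180   59   60 2690] [274.46 209.83] [351 297  13  23 168] [357.33 310.89] pull 12.785781226717813 along 50.8995943247701
```

Call:
{"method": "arm_command", "body": {
  "rows": [
    {"grip": 0.5,"linear": [0,-1,0],"rot": [0,0,0]},
    {"grip": 0.5,"linear": [0,-2,0],"rot": [0,0,0]},
    {"grip": 0.5,"linear": [0,-3,0],"rot": [0,0,0]},
    {"grip": 0.5,"linear": [0,-3,0],"rot": [0,0,0]}
  ]
}}

```text
clock: 10.72
position: [525.7, -156.4, 58.8]
ee_rot: [-0.61, 0.792, 0.004, -0.004]
contact_force: [-12.5, 5.6, 10.8]
gripper_width: 42.4
grasp_force: 7.0
```

```bash
python3 -c "
from h import *
look()"
```

```text
scene [315 242   8   7  33] [318.82 245.76] [297 246   3   5  13] [298.15 248.  ] pull 13.518688434146684 along 53.30761994143006
top [339 218  16  16 208] [346.25 225.39] [     0      0    640    480 307200] [319.5 239.5] pull 13.795933233937937 along 53.31232045930238
wrist [ 252  179   59   60 2625] [281.   209.02] [352 297  13  23 172] [357.34 310.95] pull 14.312811326693618 along 53.33409829508721
```

Call:
{"method": "arm_command", "body": {
  "rows": [
    {"grip": 0.5,"linear": [0,-1,0],"rot": [0,0,0]},
    {"grip": 0.5,"linear": [0,-2,0],"rot": [0,0,0]},
    {"grip": 0.5,"linear": [0,-3,0],"rot": [0,0,0]},
    {"grip": 0.5,"linear": [0,-3,0],"rot": [0,0,0]}
  ]
}}

```text
clock: 11.38
position: [529.2, -157.4, 58.7]
ee_rot: [-0.61, 0.792, 0.003, -0.003]
contact_force: [-11.0, 4.4, 7.7]
gripper_width: 42.6
grasp_force: 6.1
```

Call:
{"method": "arm_command", "body": {
  "rows": [
    {"grip": 0.5,"linear": [0,-1,0],"rot": [0,0,0]},
    {"grip": 0.5,"linear": [0,-2,0],"rot": [0,0,0]},
    {"grip": 0.5,"linear": [0,-3,0],"rot": [0,0,0]},
    {"grip": 0.5,"linear": [0,-3,0],"rot": [0,0,0]}
  ]
}}

```text
clock: 11.88
position: [532.1, -158.2, 58.7]
ee_rot: [-0.61, 0.792, 0.004, -0.004]
contact_force: [-11.1, 4.3, 8.3]
gripper_width: 42.3
grasp_force: 6.1
```

```bash
python3 -c "
from h import *
look()"
```

```text
scene [311 241  12   8  63] [317.05 244.89] [295 244   3   5  13] [296.15 246.  ] pull 11.857613690592908 along 60.003233624816694
top [339 218  16  16 207] [346.23 225.46] [     0      0    640    480 307200] [319.5 239.5] pull 11.844494763366537 along 60.003906785313774
wrist [ 269  180   58   58 2584] [297.97 208.7 ] [351 296  14  24 200] [356.94 310.38] pull 11.723109593100503 along 59.99118651670483
```

Call:
{"method": "arm_command", "body": {
  "rows": [
    {"grip": 0.5,"linear": [0,-1,0],"rot": [0,0,0]},
    {"grip": 0.5,"linear": [0,-2,0],"rot": [0,0,0]},
    {"grip": 0.5,"linear": [0,-2,0],"rot": [0,0,0]}
  ]
}}

```text
clock: 12.4
position: [533.7, -158.7, 58.6]
ee_rot: [-0.61, 0.792, 0.004, -0.004]
contact_force: [-11.9, 5.0, 8.2]
gripper_width: 42.9
grasp_force: 6.3
```

```bash
python3 -c "
from h import *
look()"
```

```text
scene [311 240  12   9  68] [316.97 244.6 ] [295 244   3   5  12] [295.92 245.75] pull 12.822445643330747 along 61.63508687584717
top [339 218  16  16 208] [346.25 225.39] [     0      0    640    480 307200] [319.5 239.5] pull 11.888432491081895 along 61.67379445274679
wrist [ 273  180   59   59 2614] [302.14 209.03] [351 297  14  23 200] [356.92 310.46] pull 11.631338757680922 along 61.67875521939769
```

Call:
{"method": "arm_command", "body": {
  "rows": [
    {"grip": 0.5,"linear": [0,-1,0],"rot": [0,0,0]},
    {"grip": 0.5,"linear": [0,-1.5,0],"rot": [0,0,0]},
    {"grip": 0.5,"linear": [0,-1.5,0],"rot": [0,0,0]}
  ]
}}

```text
clock: 12.92
position: [534.9, -159.0, 58.7]
ee_rot: [-0.61, 0.792, 0.004, -0.004]
contact_force: [-13.4, 5.2, 8.4]
gripper_width: 42.8
grasp_force: 6.6
```

```bash
python3 -c "
from h import *
look()"
```

```text
scene [310 240  13   9  76] [316.61 244.37] [295 243   2   5  10] [295.5 245. ] pull 14.274953067759174 along 62.88796894005973
top [339 218  16  16 207] [346.22 225.4 ] [     0      0    640    480 307200] [319.5 239.5] pull 13.498680270631775 along 62.87988349412171
wrist [ 276  180   59   59 2611] [305.11 209.07] [351 297  14  23 198] [356.97 310.37] pull 13.311288008291505 along 62.87938483398703
```

Call:
{"method": "arm_command", "body": {
  "rows": [
    {"grip": 0.5,"linear": [0,-1,0],"rot": [0,0,0]},
    {"grip": 0.5,"linear": [0,-1,0],"rot": [0,0,0]},
    {"grip": 0.5,"linear": [0,-1,0],"rot": [0,0,0]}
  ]
}}

```text
clock: 13.45
position: [535.9, -159.3, 58.6]
ee_rot: [-0.61, 0.792, 0.004, -0.004]
contact_force: [-11.6, 5.3, 9.0]
gripper_width: 42.9
grasp_force: 6.6
```

```bash
python3 -c "
from h import *
look()"
```

```text
scene [310 240  13   9  80] [316.52 244.26] [295 243   2   5  10] [295.5 245. ] pull 12.553890496746932 along 63.85768122210559
top [339 218  16  16 207] [346.22 225.4 ] [     0      0    640    480 307200] [319.5 239.5] pull 13.13526422804477 along 63.85267354056669
wrist [ 279  180   58   59 2615] [307.57 209.17] [351 297  14  23 202] [356.87 310.37] pull 13.074645979895113 along 63.847112948376775
```

Call:
{"method": "arm_command", "body": {
  "rows": [
    {"grip": 0.5,"linear": [0,-1,0],"rot": [0,0,0]},
    {"grip": 0.5,"linear": [0,-1.5,0],"rot": [0,0,0]},
    {"grip": 0.5,"linear": [0,-1.5,0],"rot": [0,0,0]}
  ]
}}

```text
clock: 13.98
position: [537.7, -159.7, 58.7]
ee_rot: [-0.61, 0.792, 0.004, -0.004]
contact_force: [-11.3, 4.3, 7.8]
gripper_width: 42.9
grasp_force: 6.3
```

```bash
python3 -c "
from h import *
look()"
```

```text
scene [311 237  12  12  80] [317.68 242.79] [295 243   1   5   5] [295. 245.] pull 12.040928782364269 along 65.72040512455345
top [339 217  16  17 212] [346.33 224.89] [     0      0    640    480 307200] [319.5 239.5] pull 11.491033123474004 along 65.7257342010802
wrist [ 282  180   61   62 2825] [312.38 211.57] [351 297  14  23 196] [357.02 310.3 ] pull 12.66354315819628 along 65.68609268194936
```

The button has sprung back up and the pull has dropped, so the sear has caught. I'll ease off slowly.

Call:
{"method": "arm_command", "body": {
  "rows": [
    {"grip": 0.5,"linear": [0,1,0],"rot": [0,0,0]},
    {"grip": 0.5,"linear": [0,2,0],"rot": [0,0,0]},
    {"grip": 0.5,"linear": [0,4,0],"rot": [0,0,0]},
    {"grip": 0.5,"linear": [0,6,0],"rot": [0,0,0]},
    {"grip": 0.5,"linear": [0,8,0],"rot": [0,0,0]},
    {"grip": 0.5,"linear": [0,8,0],"rot": [0,0,0]},
    {"grip": 0.5,"linear": [0,8,0],"rot": [0,0,0]}
  ]
}}

```text
clock: 15.0
position: [536.0, -158.3, 59.7]
ee_rot: [-0.611, 0.792, -0.001, 0.001]
contact_force: [-0.8, -1.1, -0.3]
gripper_width: 42.8
grasp_force: 0.0
```

```bash
python3 -c "
from h import *
look()"
```

```text
scene [312 238  11  11  70] [318.17 243.19] [295 243   2   5   8] [295.38 245.  ] pull 0.4599254491096642 along 63.779356712624505
top [339 217  16  17 212] [346.33 224.89] [     0      0    640    480 307200] [319.5 239.5] pull -0.28689088690144726 along 63.68084613371443
wrist [ 277  178   60   62 2807] [306.75 208.69] [349 293  15  27 251] [355.39 309.19] pull 0.8175370774258076 along 63.53044343739537
```

The knob stayed back with zero pull, so it is cocked. I'll centre the fingers, lift clear and shut the gripper.

Call:
{"method": "arm_command", "body": {
  "rows": [
    {"grip": 0.5,"linear": [0,4,0],"rot": [0,0,0]},
    {"grip": 0.5,"linear": [0,7,0],"rot": [0,0,0]},
    {"grip": 0.5,"linear": [0,8,0],"rot": [0,0,0]},
    {"grip": 0.5,"linear": [0,8,-20],"rot": [0,0,0]},
    {"grip": 0.5,"linear": [0,8,-45],"rot": [0,0,0]},
    {"grip": 0.5,"linear": [0,8,-65],"rot": [0,0,0]},
    {"grip": 0,"linear": [0,8,-65],"rot": [0,0,0]},
    {"grip": 0,"linear": [0,8,-65],"rot": [0,0,0]},
    {"grip": 0,"linear": [0,8,-65],"rot": [0,0,0]},
    {"grip": 0,"linear": [0,8,-65],"rot": [0,0,0]}
  ]
}}

```text
clock: 16.4
position: [526.6, -156.2, 123.5]
ee_rot: [-0.611, 0.792, 0.001, -0.001]
contact_force: [0.3, 0.1, 0.7]
gripper_width: -0.1
grasp_force: 0.0
```

```bash
python3 - <<'E'
from h import *
look()
plan([527.8,-202.8,90],[np.cos(np.radians(165.2)),np.sin(np.radians(165.2))])
p=imaging.get_image("wrist");cv2.imwrite("pics/w3.png",p["frame"][:,:,::-1])
E
```

```text
scene [310 238  13  12 120] [316.25 242.88] [295 243   9  18 130] [299.2  252.45] pull -0.23052805420441888 along 54.09838702995761
top [339 217  16  17 213] [346.31 224.92] [     0      0    640    480 307200] [319.5 239.5] pull 0.009413549588065572 along 54.21133702480059
wrist [ 272  165   42   42 1355] [292.94 185.83] [307 250  32  43 644] [323.46 273.3 ] pull 0.11697365292300241 along 54.305512661488685
pos [ 526.85 -156.24  123.95] lin [ 44.78 -12.78  33.94] axes [-0.25 -0.97  0.  ] [-0.97  0.25  0.  ] [-0.  0. -1.]
 rot [ 0. -0.  0.]
 rot [ 0.    0.   -3.14]
```

View pics/w3.png

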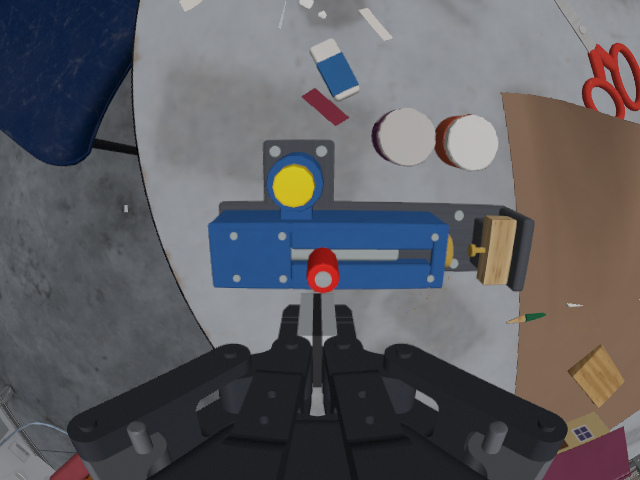

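The view shows the knob held back at (322, 275), the button up at (293, 186), and the shut fingers clear. Next I'll go over the button.

Call:
{"method": "arm_command", "body": {
  "rows": [
    {"grip": 0,"linear": [22,-6,0],"rot": [0,0,0]},
    {"grip": 0,"linear": [45,-13,0],"rot": [0,0,0]},
    {"grip": 0,"linear": [45,-13,0],"rot": [0,0,0]},
    {"grip": 0,"linear": [45,-13,20],"rot": [0,0,0]},
    {"grip": 0,"linear": [45,-13,40],"rot": [0,0,0]},
    {"grip": 0,"linear": [45,-13,55],"rot": [0,0,0]},
    {"grip": 0,"linear": [45,-13,55],"rot": [0,0,0]},
    {"grip": 0,"linear": [45,-13,55],"rot": [0,0,0]}
  ]
}}

```text
clock: 17.6
position: [528.7, -203.0, 69.9]
ee_rot: [-0.611, 0.792, -0.001, 0.0]
contact_force: [1.6, -0.5, -0.3]
gripper_width: -0.1
grasp_force: 0.0
```

Call:
{"method": "arm_command", "body": {
  "rows": [
    {"grip": 0,"linear": [0,0,3],"rot": [0,0,0]},
    {"grip": 0,"linear": [0,0,6],"rot": [0,0,0]},
    {"grip": 0,"linear": [0,0,9],"rot": [0,0,0]},
    {"grip": 0,"linear": [0,0,9],"rot": [0,0,0]}
  ]
}}

```text
clock: 18.1
position: [528.4, -203.3, 61.1]
ee_rot: [-0.611, 0.792, -0.0, 0.0]
contact_force: [-0.5, -0.1, 4.2]
gripper_width: 0.4
grasp_force: 2.1
```

```bash
python3 -c "
from h import *
look()"
```

```text
scene [310 241  13   8  56] [316.98 244.64] [295 243   9  18  82] [300.43 251.13] pull 0.5124731726032283 along 67.92055690438735
top [     0      0    640    480 307200] [319.5 239.5] [305 219  13  13  92] [311.03 225.25] pull 1.9095144520005036 along 67.92343683561388
wrist [302 286  41  18 236] [324.75 292.68] [     0      0    640    480 307200] [319.5 239.5] pull 1.0749045677034885 along 67.94701266202887
```

Contact came at about z 64, so I'll press on to roughly 56.5 and then lift.

Call:
{"method": "arm_command", "body": {
  "rows": [
    {"grip": 0,"linear": [0,0,2],"rot": [0,0,0]},
    {"grip": 0,"linear": [0,0,4],"rot": [0,0,0]},
    {"grip": 0,"linear": [0,0,6],"rot": [0,0,0]},
    {"grip": 0,"linear": [0,0,6],"rot": [0,0,0]},
    {"grip": 0,"linear": [0,0,6],"rot": [0,0,0]}
  ]
}}

```text
clock: 18.88
position: [528.7, -203.3, 54.9]
ee_rot: [-0.611, 0.792, -0.001, 0.0]
contact_force: [-0.6, 1.1, 6.3]
gripper_width: -0.4
grasp_force: 3.1
```

```bash
python3 -c "
from h import *
look()"
```

```text
scene [310 244  13   6  41] [316.49 246.71] [310 256  11  19  89] [316.51 264.45] pull 0.8111312007956278 along 68.19785914778902
top [     0      0    640    480 307200] [319.5 239.5] [295 254  13  13  96] [300.9  260.12] pull 0.670905072219543 along 68.19397567078349
wrist [303 286  41  18 238] [325.46 292.88] [     0      0    640    480 307200] [319.5 239.5] pull 0.14096464079561583 along 68.20216517171947
```

It fired: the knob is back at its rest pixel (301, 260). I'll lift clear.

Call:
{"method": "arm_command", "body": {
  "rows": [
    {"grip": 0,"linear": [0,0,-10],"rot": [0,0,0]},
    {"grip": 0,"linear": [0,0,-30],"rot": [0,0,0]},
    {"grip": 0,"linear": [0,0,-60],"rot": [0,0,0]},
    {"grip": 0,"linear": [0,0,-90],"rot": [0,0,0]},
    {"grip": 0,"linear": [0,0,-110],"rot": [0,0,0]},
    {"grip": 0,"linear": [0,0,-110],"rot": [0,0,0]},
    {"grip": 0,"linear": [0,0,-110],"rot": [0,0,0]},
    {"grip": 0,"linear": [0,0,-110],"rot": [0,0,0]}
  ]
}}

```text
clock: 20.02
position: [527.3, -202.9, 162.9]
ee_rot: [-0.611, 0.792, 0.001, -0.001]
contact_force: [0.6, -0.1, -1.0]
gripper_width: -0.2
grasp_force: 0.0
```

```bash
python3 - <<'E'
from h import *
look()
p=imaging.get_image("wrist");cv2.imwrite("pics/w4.png",p["frame"][:,:,::-1])
E
```

```text
scene [310 238  13  12 120] [316.24 242.88] [310 256  11  20 148] [315.45 266.57] pull -0.6430124882561623 along 66.69534854561043
top [     0      0    640    480 307200] [319.5 239.5] [295 254  12  13  91] [300.82 259.99] pull -0.24326454847484455 along 66.89163547888721
wrist [299 224  34  36 892] [316.02 242.19] [400 289  20  31 245] [410.5  306.76] pull 0.3130664310873609 along 67.05120097918304
```

View pics/w4.png

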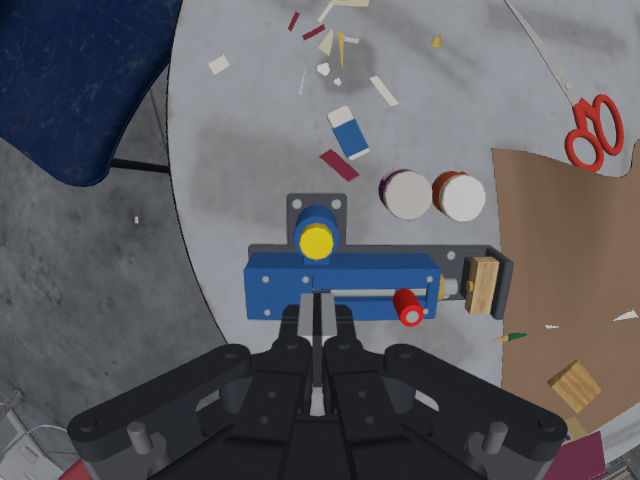

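The pin's head is flush against the block at (470, 287). The knob is at rest at (410, 310), the button is up at (316, 242), and the pots and eraser haven't moved.

```bash
python3 -c "
from bench import job
print(job.job_done())"
```

```text
the job is handed in; nothing more can be done
None
```

I cocked the driver and fired it once, and the camera shows the pin flush in the block, the knob back at rest, the button up, and the pots and eraser unmoved; the job is handed in, but no verdict came back.

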